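Size a turned disc in the stepped gap gauge

ROBOT

A 7-joint arm with a two-finger parallel gripper is mounted at the origin on the work surface. World frame = base frame: x ahead of the robot, y to its left, z up, the work surface at z = 0. Lengths are in m, angles in rad, forces in N, time in s.
With the tool pointing down it reaches from about 0.425 to 0.875 m from the base axis. Payload 8.4 kg.
Tool frame: the origin (TCP) lies on the centre line of the jaws, within the pads' length; the fingertips stand 8 mm ahead of it and the grasp point (between the pads) lies 11 mm behind it; z points along the fingers, y is the line along which they close (so a half turn about z gives the same grasp; the last joint's range is limited). The gripper opens to 87 mm and grips with 3 to 60 N. Pads are 19 mm wide; open, the fingers measure 117 mm over their backs; the gripper's body (75 mm by 190 mm) begins 51 mm behind the grasp point.
Start: joints at [-1.232, 0.333, 0.04, 1.465, -0.013, 1.343, -0.059], TCP at [0.276, 0.589, 0.205] pointing down, gripper open.
Joint ranges: [-2.58, 2.58], [-0.38, 2.09], [-1.3, 1.39], [0.25, 2.4], [-1.5, 4.64], [0.08, 2.09], [-2.65, 2.65]. Speed limits (rad/s): [2.22, 2.22, 2.79, 2.79, 3.14, 3.14, 3.14].

INTERFACE

Orientations are given as a unit quaternion [w, x, y, z].
In Python, from station import telemetry, optics, robot gives the robot as it stands.
- The arm moves only by the shell command python3 -m handwheel 'ROWS'. ROWS is JSON, a list of rows, each an object with "dp": the shift along the tool's x, y, z in m, a list of three; "delta_rot": the turn, a rotation vector about the tool's x, y, z in rad, a list of three; "gripper": the opening, from 0 (shut) to 1 (fully open). In form: [{"dp": [x, y, z], "delta_rot": [rx, ry, rz], "gripper": gripper}, ...]. A call has 1 to 5 rows; each row is the pose to reach, as a shift and turn from the pose commanded when the call began, along the tool's axes at that moment; what a row does not reach only later rows make up. A row lasts 1/12 s, in which the tool goes at most 41.7 mm and 7.16 degrees, less where a joint would pass 70% of its speed; a pose out of reach is approached as far as the arm can. A call with a gripper value outside its range is refused whole. The fingers move at their own pace and stop on an object; the grip force is fixed at half the most. Time passes only in rows, so rows that repeat a pose let the fingers close. It gives the time, the measured TCP pose, the force, the opening and the grip force at its end, in the units of the state.
- telemetry.observe(): the state, without advancing time (a new reading comes with each control period).
- optics.snapshot(name): name is "scene" or "top" or "wrist"; returns (picture, depth): 420x560x3 uint8, blue, green, red; 420x560 float32, m along the optical axis (not along the pixel's ray), 0 where there is no reading.
- optics.camera_model(name): a dict with "fx", "fy", "cx", "cy" (pixels), "extrinsics" (4x4, takes a point from world to camera coordinates). Camera axes: x right, y up, looking along -z (the intrinsics and any distortion apply to the point x, -y, -z); pixel columns grow to the right and rows downward; lengths in m; the calibration is good to about 2 mm. A picture is of the moment at which its call begins: read the wrist's pose just before it. camera_model takes no time and is no camera call; for the wrist camera it gives the pose at the moment of the call.
- robot.sign_off(): hands the job in; it is judged then, once.
The state is a dict: "clock": time; "q": joint angles; "joint_vel": joint speeds; "tau": joint torques, N m; "eef_pos": TCP position; "ee_rot": TCP orientation; "contact_force": force on the tool from outside, world axes, zero at the start; "ft_torque": the same for the moment, N m; "grip_width": finger opening in m; "gripper_force": force on a finger pad.
Only numpy, scipy, OpenCV 4.12 (cv2) and the standard library are available. Lean on these libraries where they do the work, as an engineer would, in place of code of your own. Each camera call takes 0.05 s, during which the arm holds its last target. There are 200 camera calls.

TASK

Take the disc from the rack slot nearest the robot and, keeping hold of it, try it edge-down in the stepped gap gauge, narrowest step first and then each next wider one, lowering it each time until the jaw edges stop it or it goes all the way in. Leave it there, let go, standing on edge on the floor of the first step that accepts it, with its flat faces squarely across the channel. Leave the other two discs in the rack and do not disturb the oil bottle, the screwdriver or the yellow bin.

Things in the scene. Friction and masses are not known exactly. Their poses are not given: they have to be found in the camera images.
- disc_p: plain turned aluminium disc, 20 mm thick, 0.13 to 0.34 kg, one of three; diameters 62, 70 and 78 mm, which name has which is not told. Origin at its centre, x along its axis (through the thickness); any turn about that axis. Starts on edge in one of the rack's slots, axis along the rack's x
- disc_q: plain turned aluminium disc, 20 mm thick, 0.13 to 0.34 kg, one of three; diameters 62, 70 and 78 mm, which name has which is not told. Origin at its centre, x along its axis (through the thickness); any turn about that axis. Starts on edge in one of the rack's slots, axis along the rack's x
- disc_r: plain turned aluminium disc, 20 mm thick, 0.13 to 0.34 kg, one of three; diameters 62, 70 and 78 mm, which name has which is not told. Origin at its centre, x along its axis (through the thickness); any turn about that axis. Starts on edge in one of the rack's slots, axis along the rack's x
- rack: fixed black rack, 232 x 92 mm, 36 mm high, origin at the centre of its underside, z up, x along its length away from the robot. Three slots 74 mm apart along x. The discs stand on edge on two rails (26 mm high, 44 mm apart), between ribs 23 mm apart and 36 mm high; disc tops are 79 to 97 mm above the table, upper parts free on both faces
- slot_front (a point): middle of the rack's slot nearest the robot, at rail height (26 mm above the table)
- gauge: fixed steel gap gauge: a straight channel 240 mm long, open above and at both ends, its gap widening in three steps of 80 mm. Origin on the channel floor at mid-length, 55 mm above the table; y along the channel towards step 1, x across the gap, z out of the mouth. It leans 30 degrees away from the robot: z points up and away from it. Jaws stand 45 mm above the floor, 128 mm over their outsides
- step1 (a point): centre of the channel floor of the narrowest step (65 mm gap), gauge's +y end, one punch mark on the jaw. A disc enters on edge, its axis along y: one that fits any step has 3 mm of play and its centre comes to 31 to 39 mm from the floor along gauge z; one too big stops on the jaw edges, centre 58 to 67 mm from the floor
- step2 (a point): centre of the channel floor of the middle step (73 mm gap), two punch marks on the jaw
- step3 (a point): centre of the channel floor of the widest step (81 mm gap), at the gauge's -y end, three punch marks on the jaw
- stand: fixed grey stand of the gauge, base 190 x 350 mm, origin at its underside below the gauge's origin, z up, x away from the robot, y along the channel. A rigid 20 mm light bar, 350 mm long in y, runs 205 mm above the origin, on 12 mm posts at x -88, y +-165 mm with level arms on top: an upright gripper does not fit under it; come along the gauge's z axis from the side away from the robot
- oiler: white oil bottle with a red cap, 54 mm wide, 130 mm high, loose, origin at the centre of its underside; leave alone
- driver: screwdriver lying on the table, loose; leave alone
- bin: yellow open bin, 90 x 150 x 60 mm, loose, origin at the centre of its underside; leave alone
There are look-alikes about, which are no part of the job. Leave any orange look-alike of the disc_r alone.

How it is judged:
By the outcome, as a careful person would: the job done as asked, in the order asked, and still so for the second after the job is handed in, with the robot touching nothing.
It also fails if it takes over 54 s, if anything falls off the work surface, if the arm or the gripper's body presses on something with over 40 N, if the wrist force passes 120 N, or if a joint passes its speed limit or range.

## Working session

There is one attempt and no reset: what is moved stays moved. The work goes in short steps, Python scripts to look and compute and a shell command to move; the robot and the scene stay as the last step left them, time stands still between calls to the robot, and variables do not carry over. Pictures are saved under pics/ and viewed, at most 10 in all, crops included, and the job is handed in when it is done.

```bash
mkdir -p pics; cat > h.py <<'E'
import numpy as np, cv2
from scipy.spatial.transform import Rotation as R
from station import telemetry, optics, robot
def snap(n):
    m=optics.camera_model(n); p,d=optics.snapshot(n); return p,d,m
def pts(d,m):
    v,u=np.mgrid[:d.shape[0],:d.shape[1]]
    c=np.stack([(u-m['cx'])/m['fx']*d,-(v-m['cy'])/m['fy']*d,-d,np.ones_like(d)],-1)
    return (c@np.linalg.inv(np.array(m['extrinsics'])).T)[...,:3]
def proj(P,m):
    c=np.array(m['extrinsics'])@np.append(P,1); return m['cx']+m['fx']*c[0]/-c[2], m['cy']+m['fy']*c[1]/c[2]
def pose():
    s=telemetry.observe(); q=s['ee_rot']; return np.array(s['eef_pos']),R.from_quat([q[1],q[2],q[3],q[0]]),s
E
python3 - <<'E'
from h import *
for n in ['scene','top']:
    p,d,m=snap(n); cv2.imwrite(f'pics/{n}0.png',p); np.savez(f'{n}0.npz',p=p,d=d,P=pts(d,m))
    print(n,m)
print(telemetry.observe())
E
```

```text
scene {'fx': 499.87022815615563, 'fy': 499.87022815615563, 'cx': 269.7795176318927, 'cy': 216.76406902759857, 'extrinsics': array([[-0.57759022,  0.81624238,  0.01174376,  0.31723818],
       [-0.65065378, -0.46900891,  0.59722718,  0.36658394],
       [ 0.49299006,  0.33731146,  0.80198615, -1.51904816],
       [ 0.        ,  0.        ,  0.        ,  1.        ]])}
top {'fx': 477.8836028143707, 'fy': 477.8836028143707, 'cx': 279.30410597050775, 'cy': 210.25780371941696, 'extrinsics': array([[-0.01282299, -0.99967779, -0.02190638,  0.05711233],
       [ 0.99278849, -0.01533999,  0.11889363, -0.57610663],
       [-0.11919137, -0.02022383,  0.99266531, -0.81922833],
       [ 0.        ,  0.        ,  0.        ,  1.        ]])}
{'clock': 0.1, 'q': array([-1.23218461,  0.33386685,  0.03989602,  1.4661909 , -0.01342507,
        1.34331937, -0.05851289]), 'joint_vel': array([ 0.00057614, -0.0019945 ,  0.00050107, -0.00241536,  0.00036317,
       -0.00175643, -0.00159462]), 'tau': array([ 4.30730332e-03, -6.57808828e+01,  1.33963242e+00, -4.04712081e+01,
       -5.99314319e-02,  4.07230819e-02,  1.27852127e-04]), 'eef_pos': array([0.27540658, 0.58825875, 0.20442741]), 'ee_rot': array([-1.23130316e-04,  2.17188864e-01,  9.76129306e-01, -7.49032538e-04]), 'contact_force': array([0.05216343, 0.2924282 , 0.02394734]), 'ft_torque': array([-0.02454221,  0.00352422, -0.01007179]), 'gripper_force': 0.0, 'grip_width': 0.08672642123196334}
```

View pics/scene0.png

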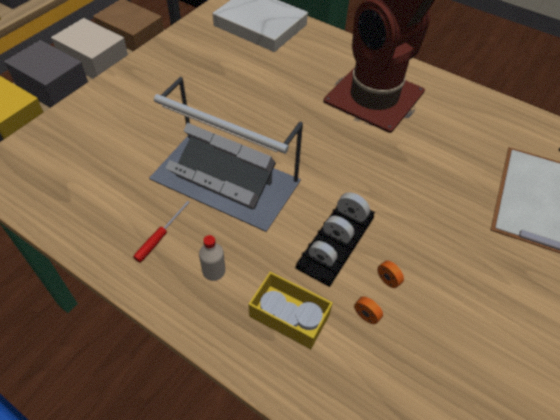

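View pics/top0.png

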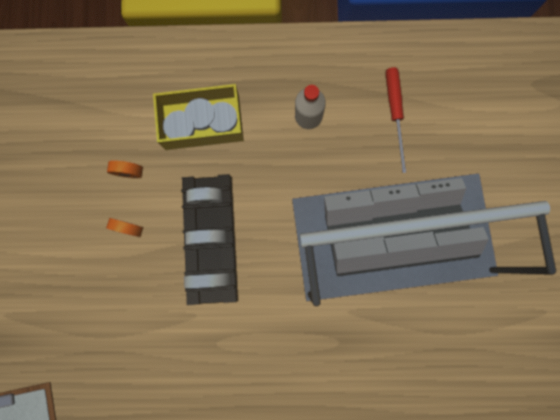

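```bash
cat > g.py <<'E'
from h import *
def normals(P,k=3):
    a=np.zeros_like(P); b=np.zeros_like(P)
    a[:,k:-k]=P[:,2*k:]-P[:,:-2*k]; b[k:-k]=P[2*k:]-P[:-2*k]
    n=np.cross(a,b); n/=np.linalg.norm(n,axis=-1,keepdims=True)+1e-12
    return n*np.sign(n[...,2:]+1e-9)
E
python3 - <<'E'
from g import *
z=np.load('top0.npz'); P=z['P'];d=z['d'];p=z['p']
tab=P[330:400,100:250].reshape(-1,3); print('table z',tab[:,2].mean(),tab[:,2].std())
# rack + discs
hsv=cv2.cvtColor(p,cv2.COLOR_BGR2HSV)
for name,(r0,r1,c0,c1) in dict(rack=(165,315,170,250)).items():
    sub=np.zeros(d.shape,bool); sub[r0:r1,c0:c1]=1
    blk=sub&(hsv[...,2]<70); cnt,_=cv2.findContours(blk.astype(np.uint8),0,2)
    Q=P[blk&(P[...,2]>.015)&(P[...,2]<.045)]; print('rack',cv2.minAreaRect(Q[:,:2].astype(np.float32)), Q.mean(0), np.percentile(Q[:,2],[5,50,95]))
    ds=sub&(P[...,2]>.045)
    n,l,st,ce=cv2.connectedComponentsWithStats(ds.astype(np.uint8))
    for i in range(1,n):
        if st[i,4]>50:
            q=P[l==i]; print('disc',ce[i],cv2.minAreaRect(q[:,:2].astype(np.float32)),'ztop',np.percentile(q[:,2],98),q.mean(0))
# gauge
N=normals(cv2.blur(P,(3,3)))
sub=np.zeros(d.shape,bool); sub[170:300,310:500]=1
k=sub&(P[...,2]>.06)&(P[...,2]<.16)
ang=np.degrees(np.arctan2(N[...,0],N[...,2]))
print(np.histogram(ang[k],bins=np.arange(-90,91,10)))
t=k&(abs(ang-30)<8)
n,l,st,ce=cv2.connectedComponentsWithStats(t.astype(np.uint8))
for i in range(1,n):
    if st[i,4]>60:
        q=P[l==i]; c=q.mean(0); u,s,vt=np.linalg.svd(q-c); print(st[i],c,vt[2]*np.sign(vt[2,2]),vt[0],s)
v=p.copy(); v[t]=(0,0,255); cv2.imwrite('pics/g1.png',cv2.resize(v[160:310,290:560],None,fx=2.9,fy=2.9,interpolation=2))
# bar
b=P[(P[...,2]>.18)&(np.arange(560)[None]>290)]; print('bar',len(b),np.percentile(b[:,2],[50,95])); print(cv2.minAreaRect(b[b[:,2]>.195][:,:2].astype(np.float32)))
E
```

```text
table z 0.0022955676750008483 0.05714995309335373
rack ((0.5300413370132446, 0.17806419730186462), (0.22739355266094208, 0.08799929171800613), 2.917306661605835) [0.52913551 0.17226441 0.02748903] [0.02175784 0.02567013 0.03631934]
disc [203.77196653 195.06485356] ((0.5568258166313171, 0.11133188754320145), (0.22275474667549133, 0.050085827708244324), 56.9115104675293) ztop 0.07920425987699685 [0.6001758  0.17709556 0.07573592]
disc [205.17045455 236.92992424] ((0.5151070952415466, 0.11992883682250977), (0.19025084376335144, 0.037036653608083725), 76.59455871582031) ztop 0.08833447158848247 [0.52792322 0.17325013 0.08222167]
disc [206.52622378 280.5       ] ((0.45851755142211914, 0.12125401198863983), (0.02123394049704075, 0.1809113472700119), 3.7574145793914795) ztop 0.09750779495997093 [0.45561499 0.16885484 0.09270226]
(array([ 608,  386,  791, 1206,  284,  244,  196,  157,  138,  197,  216,
       1092,  799,   66,  103,  282,  432,  255]), array([-90, -80, -70, -60, -50, -40, -30, -20, -10,   0,  10,  20,  30,
        40,  50,  60,  70,  80,  90]))
[327 182 134  27 704] [ 0.59517174 -0.12897664  0.0691099 ] [0.54019114 0.06780894 0.83880599] [-0.14069993  0.98999576  0.01057968] [1.73941883 0.11496821 0.02966436]
[ 337  232  146   26 1048] [ 0.51026815 -0.14667309  0.11882754] [0.53579845 0.06493298 0.84184543] [-0.10533823  0.99438957 -0.00965572] [2.0990379  0.14572822 0.03452942]
bar 5116 [0.21194834 0.88296608]
((0.49142953753471375, -0.15292923152446747), (0.1036163941025734, 0.37047079205513), 7.033749580383301)
```

View pics/g1.png

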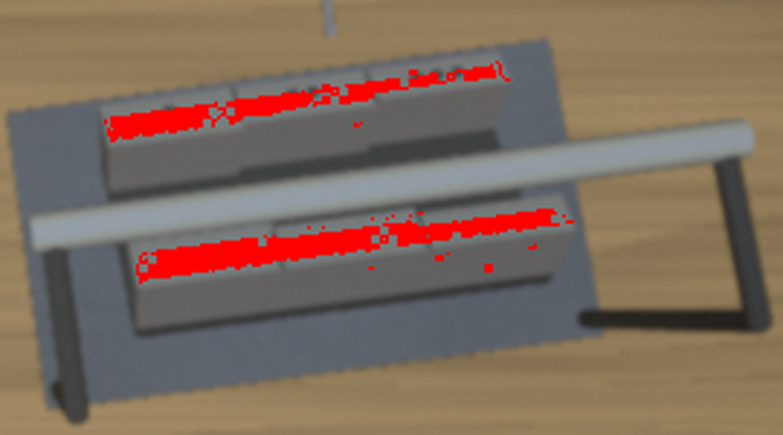

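```bash
cat >> h.py <<'E'
def Rtool(yaw_deg,tilt_deg=0,yawb=None):
    """tool y at azimuth yaw; z down, then leaned so that z=-gz, leaning about the horizontal tool y"""
    a=np.radians(yaw_deg); y=np.array([np.cos(a),np.sin(a),0]); z=np.array([0,0,-1.]); x=np.cross(y,z)
    return R.from_rotvec(y*np.radians(tilt_deg))*R.from_matrix(np.stack([x,y,z],1))
def go(p,Rt):
    pc,Rc,s=pose(); print('dp',np.round(Rc.inv().apply(np.array(p)-pc),4),'rot',np.round((Rc.inv()*Rt).as_rotvec(),4),'at',np.round(pc,4),'t',s['clock'])
E
python3 - <<'E'
from g import *
z=np.load('top0.npz'); P=z['P']
for r0,r1 in ((268,295),):
    q=P[r0:r1,180:232].reshape(-1,3); zt=q[(q[:,2]>.06)&(q[:,2]<.11)]
    for lo in (.085,.09,.094): 
        w=zt[zt[:,2]>lo]; print(lo,len(w),cv2.minAreaRect(w[:,:2].astype(np.float32)))
go([.457,.169,.26],Rtool(3.2))
m=optics.camera_model('wrist'); E=np.linalg.inv(m['extrinsics']); p,Rc,s=pose()
print('cam in tool',Rc.inv().apply(E[:3,3]-p),Rc.inv().apply(E[:3,2]*-1),Rc.inv().apply(E[:3,0]),m['fx'])
E
```

```text
0.085 389 ((0.45508086681365967, 0.17477664351463318), (0.019916828721761703, 0.0548555925488472), 2.638911247253418)
0.09 300 ((0.45491811633110046, 0.17342877388000488), (0.046474017202854156, 0.01953551173210144), 89.7555160522461)
0.094 150 ((0.4549197852611542, 0.1733657270669937), (0.034278348088264465, 0.019523240625858307), 89.19264221191406)
dp [-0.3422 -0.3028 -0.0551] rot [-1.3000e-03  9.0000e-04  1.0771e+00] at [0.2754 0.5883 0.2044] t 0.1
cam in tool [ 0.07814128  0.0009523  -0.1809488 ] [-2.83919247e-01  8.33342300e-04  9.58847833e-01] [-6.17000848e-04  9.99999257e-01 -1.05180411e-03] 365.360260330485
```

```bash
python3 -m handwheel '[{"dp":[-0.17,-0.15,-0.03],"delta_rot":[0,0,0.54],"gripper":0.6},{"dp":[-0.17,-0.15,-0.03],"delta_rot":[0,0,0.54],"gripper":0.6},{"dp":[-0.17,-0.15,-0.03],"delta_rot":[0,0,0.54],"gripper":0.6},{"dp":[-0.17,-0.15,-0.03],"delta_rot":[0,0,0.54],"gripper":0.6},{"dp":[-0.17,-0.15,-0.03],"delta_rot":[0,0,0.54],"gripper":0.6}]'; python3 -c "
from h import *
go([.455,.174,.24],Rtool(3.2))"
```

```text
clock: 0.52
eef_pos: [0.3582, 0.3972, 0.2324]
ee_rot: [-0.0, 0.473, 0.881, -0.0]
contact_force: [0.6, 1.0, -0.1]
grip_width: 0.0615
gripper_force: 0.0
dp [-0.2395 -0.0427 -0.0075] rot [-5.000e-04  2.000e-04  5.297e-01] at [0.3582 0.3972 0.2324] t 0.5167
```

```bash
python3 -m handwheel '[{"dp":[-0.23,-0.04,-0.01],"delta_rot":[0,0,0.53],"gripper":0.6},{"dp":[-0.23,-0.04,-0.01],"delta_rot":[0,0,0.53],"gripper":0.6},{"dp":[-0.23,-0.04,-0.01],"delta_rot":[0,0,0.53],"gripper":0.6},{"dp":[-0.23,-0.04,-0.01],"delta_rot":[0,0,0.53],"gripper":0.6},{"dp":[-0.23,-0.04,-0.01],"delta_rot":[0,0,0.53],"gripper":0.6}]'; python3 -m handwheel '[{"dp":[0,0,0],"delta_rot":[0,0,0],"gripper":0.6},{"dp":[0,0,0],"delta_rot":[0,0,0],"gripper":0.6},{"dp":[0,0,0],"delta_rot":[0,0,0],"gripper":0.6}]'; python3 - <<'E'
from g import *
go([.455,.174,.24],Rtool(3.2)); print(pose()[2]['q'])
p,d,m=snap('wrist'); P=pts(d,m); np.savez('w1.npz',p=p,d=d,P=P)
k=(P[...,2]>.05)&(P[...,2]<.11)
n,l,st,ce=cv2.connectedComponentsWithStats(k.astype(np.uint8))
for i in range(1,n):
    if st[i,4]>200:
        q=P[l==i]; zt=q[:,2].max(); w=q[q[:,2]>np.percentile(q[:,2],98)-.012]; print(ce[i],st[i],np.percentile(q[:,2],98),cv2.minAreaRect(w[:,:2].astype(np.float32)))
cv2.imwrite('pics/w1.png',p)
E
```

```text
clock: 0.93
eef_pos: [0.4431, 0.2072, 0.2415]
ee_rot: [-0.0, 0.687, 0.726, 0.0]
contact_force: [1.6, 0.2, 0.3]
grip_width: 0.0523
gripper_force: 0.0
clock: 1.18
eef_pos: [0.4426, 0.2096, 0.2413]
ee_rot: [-0.0, 0.684, 0.729, -0.0]
contact_force: [0.4, 0.7, 0.4]
grip_width: 0.0522
gripper_force: 0.0
dp [-0.0363  0.0102  0.0013] rot [-0.0005 -0.0003  0.0074] at [0.4426 0.2096 0.2413] t 1.1833
[-0.91258594 -0.02849458  0.37491148  1.80404212  0.010186    1.36440739
 -0.47665291]
[402.02296296  67.01925926] [ 381   37   41   61 1350] 0.06418767947243684 ((0.5495132207870483, 0.32957538962364197), (0.04971737042069435, 0.020342232659459114), 74.10462951660156)
[514.59286186  71.75545274] [ 493   42   41   60 1513] 0.06398020782117814 ((0.6557876467704773, 0.3321494162082672), (0.04940402880311012, 0.021579833701252937), 82.81141662597656)
[535.11439313 217.89205156] [ 518  144   42  141 1862] 0.06259199743992333 ((0.7167064547538757, 0.1916341483592987), (0.045212820172309875, 0.15438644587993622), 15.881243705749512)
[289.8974359  218.12371795] [ 279  181   22   76 1560] 0.09878701103623191 ((0.45440492033958435, 0.17673172056674957), (0.01915695145726204, 0.05527271702885628), 3.579880714416504)
[362.31981982 218.66666667] [ 347  185   31   67 1776] 0.08994456189253688 ((0.5280632376670837, 0.18059994280338287), (0.02038124017417431, 0.05249561369419098), 2.59613299369812)
[432.81379731 218.78388278] [ 415  189   35   58 1638] 0.08032429100593304 ((0.6016116738319397, 0.1842094361782074), (0.020382661372423172, 0.04946950823068619), 2.7497594356536865)
```

View pics/w1.png

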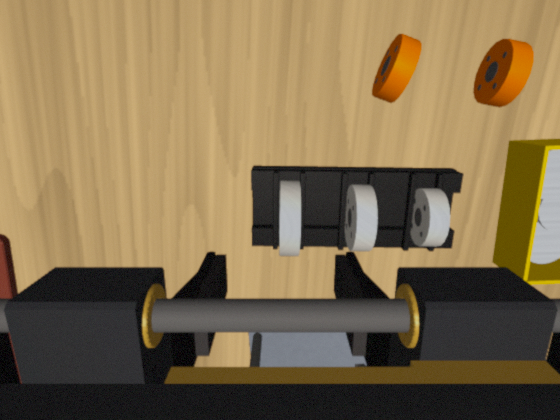

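The rack holds three white discs, at pixels (290,218), (362,218) and (433,218). Image right is +x, so (290,218) is in the slot nearest the robot. The orange ones at (397,68) and (503,73) and the discs in the bin are look-alikes. I'll confirm this in a crop while shifting above the disc.

```bash
python3 -c "
from h import *
p=np.load('w1.npz')['p']; cv2.imwrite('pics/c1.png',cv2.resize(p[150:265,240:470],None,fx=3,fy=3,interpolation=2))"; python3 -m handwheel '[{"dp":[-0.035,0.010,0.05],"delta_rot":[0,0,0.008],"gripper":0.55},{"dp":[-0.035,0.010,0.05],"delta_rot":[0,0,0.008],"gripper":0.55},{"dp":[-0.035,0.010,0.05],"delta_rot":[0,0,0.008],"gripper":0.55},{"dp":[-0.035,0.010,0.05],"delta_rot":[0,0,0.008],"gripper":0.55}]'; python3 -c "
from h import *
go([.4547,.1753,.070],Rtool(3.1))"
```

```text
clock: 1.57
eef_pos: [0.4542, 0.1757, 0.1908]
ee_rot: [-0.0, 0.687, 0.727, -0.001]
contact_force: [-0.1, 0.9, 0.6]
grip_width: 0.0481
gripper_force: 0.0
dp [-0.0003  0.0007  0.1208] rot [-0.0018  0.001   0.0021] at [0.4542 0.1757 0.1908] t 1.5667
```

View pics/c1.png

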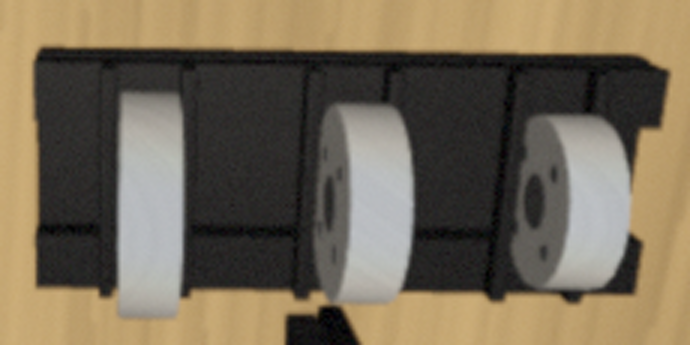

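The crop confirms it: the left disc (290,218 in the full picture) is plain aluminium and stands in the slot at the robot's end. I'll descend and grip it.

```bash
python3 -m handwheel '[{"dp":[0,0.0005,0.04],"delta_rot":[0,0,0],"gripper":0.55},{"dp":[0,0.0005,0.08],"delta_rot":[0,0,0],"gripper":0.55},{"dp":[0,0.0005,0.105],"delta_rot":[0,0,0],"gripper":0.55},{"dp":[0,0.0005,0.12],"delta_rot":[0,0,0],"gripper":0.55},{"dp":[0,0.0005,0.12],"delta_rot":[0,0,0],"gripper":0.55}]';  python3 -m handwheel '[{"dp":[0,0,0],"delta_rot":[0,0,0],"gripper":0.0},{"dp":[0,0,0],"delta_rot":[0,0,0],"gripper":0.0},{"dp":[0,0,0],"delta_rot":[0,0,0],"gripper":0.0},{"dp":[0,0,0],"delta_rot":[0,0,0],"gripper":0.0},{"dp":[0,0,0],"delta_rot":[0,0,0],"gripper":0.0}]'
```

```text
clock: 1.98
eef_pos: [0.4536, 0.1762, 0.0693]
ee_rot: [-0.001, 0.686, 0.727, -0.002]
contact_force: [0.0, -0.3, 0.4]
grip_width: 0.0478
gripper_force: 0.0
clock: 2.4
eef_pos: [0.4561, 0.1755, 0.0725]
ee_rot: [0.0, 0.687, 0.726, 0.001]
contact_force: [0.2, -1.1, -0.3]
grip_width: 0.0227
gripper_force: 0.1
```

```bash
python3 -m handwheel '[{"dp":[0,0,0],"delta_rot":[0,0,0],"gripper":0.0},{"dp":[0,0,0],"delta_rot":[0,0,0],"gripper":0.0},{"dp":[0,0,0],"delta_rot":[0,0,0],"gripper":0.0},{"dp":[0,0,0],"delta_rot":[0,0,0],"gripper":0.0},{"dp":[0,0,0],"delta_rot":[0,0,0],"gripper":0.0}]';  python3 -m handwheel '[{"dp":[0,0,-0.02],"delta_rot":[0,0,0],"gripper":0.0},{"dp":[0,0,-0.06],"delta_rot":[0,0,0],"gripper":0.0},{"dp":[0,0,-0.1],"delta_rot":[0,0,0],"gripper":0.0},{"dp":[0,0,-0.14],"delta_rot":[0,0,0],"gripper":0.0},{"dp":[0,0,-0.16],"delta_rot":[0,0,0],"gripper":0.0}]'; python3 -c "
from h import *
print(pose()[2])"
```

```text
clock: 2.82
eef_pos: [0.456, 0.1753, 0.0721]
ee_rot: [0.0, 0.687, 0.726, 0.001]
contact_force: [-1.0, -0.1, 6.0]
grip_width: 0.0194
gripper_force: 30.0
clock: 3.23
eef_pos: [0.4566, 0.1752, 0.2358]
ee_rot: [0.0, 0.688, 0.726, 0.002]
contact_force: [1.8, 0.5, -2.9]
grip_width: 0.0195
gripper_force: 29.9
{'clock': 3.2333, 'q': array([-0.88149432, -0.03392467,  0.41816296,  1.81939506,  0.01354592,
        1.34903714, -0.41203003]), 'joint_vel': array([-0.02211981, -0.11458685, -0.0205557 , -0.31764251,  0.04757177,
        0.43304174, -0.04411825]), 'tau': array([ -0.14670673, -33.28499436,  -0.90855958, -38.67753267,
        -0.06994902,   0.25676776,  -0.06283371]), 'eef_pos': array([0.45664211, 0.17517009, 0.2358292 ]), 'ee_rot': array([4.52434493e-04, 6.87598980e-01, 7.26087591e-01, 2.06123542e-03]), 'contact_force': array([ 1.83971388,  0.48987913, -2.91183374]), 'ft_torque': array([-0.00267646, -0.0891069 ,  0.05280693]), 'gripper_force': 29.93835747241974, 'grip_width': 0.019522433471699456}
```

```bash
cat >> h.py <<'E'
O=np.array([.530,-.141,.055]); YAW=7.0
def G(a,b,c):
    """gauge coords -> world"""
    t=np.radians(YAW); h=np.array([np.cos(t),np.sin(t),0]); gy=np.array([-h[1],h[0],0]); Z=np.array([0,0,1])
    gx=np.cos(np.pi/6)*h-.5*Z; gz=.5*h+np.cos(np.pi/6)*Z
    return O+a*gx+b*gy+c*gz
def toG(P):
    B=np.stack([G(*e)-O for e in np.eye(3)],1); return (np.asarray(P)-O)@B
def Rg(): return Rtool(YAW-90,-30)
E
python3 - <<'E'
from h import *
print(G(0,.08,.2), Rg().as_matrix())
go([.55,.08,.32],Rg())
E
```

```text
[ 0.61950507 -0.04940937  0.22820508] [[ 8.59570182e-01  1.21869343e-01 -4.96273076e-01]
 [ 1.05541947e-01 -9.92546152e-01 -6.09346717e-02]
 [-5.00000000e-01 -3.46944695e-18 -8.66025404e-01]]
dp [-0.0999  0.0883 -0.0841] rot [ 0.3941 -0.4247  1.4658] at [0.4566 0.1752 0.2358] t 3.2333
```

```bash
python3 -m handwheel '[{"dp":[-0.02,0.02,-0.03],"delta_rot":[0.03,-0.03,0.10],"gripper":0},{"dp":[-0.035,0.03,-0.06],"delta_rot":[0.06,-0.07,0.22],"gripper":0},{"dp":[-0.05,0.04,-0.085],"delta_rot":[0.09,-0.1,0.34],"gripper":0},{"dp":[-0.05,0.04,-0.085],"delta_rot":[0.12,-0.13,0.45],"gripper":0},{"dp":[-0.05,0.04,-0.085],"delta_rot":[0.15,-0.16,0.55],"gripper":0}]'; python3 -c "
from h import *
go(G(0,.10,.28),Rg());print(pose()[2]['q'])"
```

```text
clock: 3.65
eef_pos: [0.4993, 0.1265, 0.3177]
ee_rot: [0.007, 0.856, 0.505, -0.108]
contact_force: [0.1, -0.1, -3.7]
grip_width: 0.0192
gripper_force: 29.9
dp [-0.0532  0.2124  0.01  ] rot [ 0.2441 -0.2598  0.9083] at [0.4993 0.1265 0.3177] t 3.65
[-0.81183288  0.19480116  0.52726308  1.46079891 -0.03138578  1.71840061
 -0.78913354]
```

```bash
python3 -m handwheel '[{"dp":[-0.01,0.035,0.0],"delta_rot":[0.03,-0.03,0.11],"gripper":0},{"dp":[-0.02,0.07,0.0],"delta_rot":[0.06,-0.065,0.22],"gripper":0},{"dp":[-0.025,0.10,0],"delta_rot":[0.09,-0.1,0.33],"gripper":0},{"dp":[-0.03,0.12,0],"delta_rot":[0.12,-0.13,0.44],"gripper":0},{"dp":[-0.03,0.12,0],"delta_rot":[0.14,-0.15,0.54],"gripper":0}]'; python3 -c "
from h import *
go(G(0,.08,.28),Rg());print(pose()[2]['q'])"
```

```text
clock: 4.07
eef_pos: [0.5905, 0.0396, 0.3075]
ee_rot: [0.015, 0.947, 0.247, -0.203]
contact_force: [0.8, -0.3, -3.8]
grip_width: 0.0197
gripper_force: 29.9
dp [ 0.0197  0.1071 -0.006 ] rot [ 0.103  -0.1051  0.3654] at [0.5905 0.0396 0.3075] t 4.0667
[-0.56699501  0.5790173   0.67829654  1.09702501 -0.20111225  1.95649308
 -1.00617648]
```

```bash
python3 -m handwheel '[{"dp":[0.01,0.035,0.0],"delta_rot":[0.03,-0.03,0.11],"gripper":0},{"dp":[0.015,0.07,0.0],"delta_rot":[0.06,-0.06,0.2],"gripper":0},{"dp":[0.02,0.10,-0.005],"delta_rot":[0.09,-0.09,0.3],"gripper":0},{"dp":[0.02,0.107,-0.005],"delta_rot":[0.103,-0.105,0.365],"gripper":0},{"dp":[0.02,0.107,-0.005],"delta_rot":[0.103,-0.105,0.365],"gripper":0}]';  python3 -m handwheel '[{"dp":[0,0,0],"delta_rot":[0,0,0],"gripper":0},{"dp":[0,0,0],"delta_rot":[0,0,0],"gripper":0}]'; python3 - <<'E'
from g import *
go(G(0,.08,.28),Rg());print(pose()[2]['q'])
p,d,m=snap('wrist'); P=pts(d,m); np.savez('w2.npz',p=p,d=d,P=P,E=m['extrinsics']); cv2.imwrite('pics/w2.png',p)
E
```

```text
clock: 4.48
eef_pos: [0.6458, -0.0432, 0.2804]
ee_rot: [0.016, 0.967, 0.062, -0.246]
contact_force: [-0.1, -0.0, -2.0]
grip_width: 0.0193
gripper_force: 29.9
clock: 4.65
eef_pos: [0.6455, -0.0414, 0.2833]
ee_rot: [0.016, 0.967, 0.066, -0.244]
contact_force: [-0.1, 0.5, -2.2]
grip_width: 0.0193
gripper_force: 29.9
dp [ 0.0049  0.0049 -0.0187] rot [ 0.0044 -0.0286  0.0122] at [ 0.6455 -0.0414  0.2833] t 4.65
[-0.1725988   0.75036058  0.32309531  0.8131478  -0.11417912  2.08872952
 -1.3458092 ]
```

View pics/w2.png

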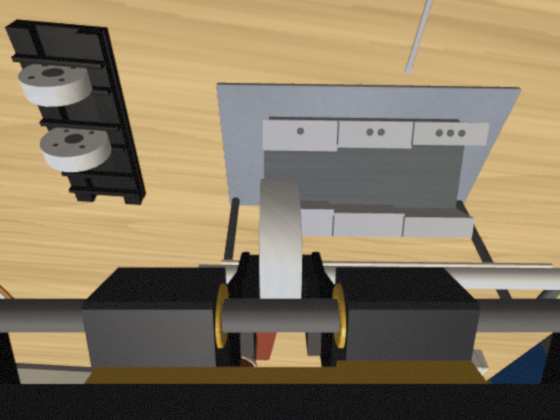

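```bash
python3 - <<'E'
from g import *
z=np.load('w2.npz'); P=z['P'];d=z['d']
g=toG(P); 
def box(r0,r1,c0,c1): return P[r0:r1,c0:c1].reshape(-1,3), g[r0:r1,c0:c1].reshape(-1,3)
# plane of jaw tops
far,_=box(126,145,270,485); near=np.vstack([box(213,232,340,400)[0],box(215,232,408,465)[0]])
for n,q in (('far',far),('near',near),('both',np.vstack([far,near]))):
    c=q.mean(0); u,s,vt=np.linalg.svd(q-c,full_matrices=False); v=vt[2]*np.sign(vt[2,2]); print(n,c,v,'tilt',np.degrees(np.arccos(v[2])),'yaw',np.degrees(np.arctan2(v[1],v[0])),'rms',s[2]/np.sqrt(len(q)), toG(q)[:,2].mean())
top=(abs(g[...,2]-.045)<.004)
print('top mask rows/cols')
for c in (270,285,300,320,330,345,360,376,390,405,420,435,450,465,480):
    r=np.where(top[110:160,c])[0]+110; r2=np.where(top[195:240,c])[0]+195
    f=lambda r: (r.min(),r.max(),g[r.min(),c,0].round(4),g[r.max(),c,0].round(4),g[r[len(r)//2],c,1].round(3)) if len(r) else None
    print(c,f(r),f(r2))
for r in (130,138):
    cs=np.where(top[r,240:500])[0]+240; print('row',r,cs.min(),cs.max(),g[r,cs.min()],g[r,cs.max()])
# edges of top faces along y per image lines
E
```

```text
far [ 0.59924324 -0.14980749  0.07190421] [-0.83104293 -0.11380932  0.54444016] tilt 57.01358531097561 yaw -172.20198997267445 rms 0.005697505985642584 0.04846634578773408
near [ 0.51967162 -0.19405381  0.11918372] [-0.67884371 -0.08288589  0.72958971] tilt 43.14799062065613 yaw -173.03872004174076 rms 0.00593414493280011 0.047226213674578535
both [ 0.57214983 -0.16487295  0.08800245] [0.47639312 0.01329783 0.87913182] tilt 28.46218748628987 yaw 1.5989145474021977 rms 0.02238618052755186 0.04804409221546334
top mask rows/cols
270 (np.int64(120), np.int64(150), np.float64(0.0642), np.float64(0.033), np.float64(0.097)) None
285 (np.int64(121), np.int64(150), np.float64(0.0634), np.float64(0.0331), np.float64(0.081)) None
300 (np.int64(121), np.int64(150), np.float64(0.0636), np.float64(0.0333), np.float64(0.065)) None
320 (np.int64(121), np.int64(150), np.float64(0.0638), np.float64(0.0337), np.float64(0.043)) (np.int64(208), np.int64(236), np.float64(-0.0322), np.float64(-0.064), np.float64(0.04))
330 (np.int64(121), np.int64(150), np.float64(0.0639), np.float64(0.0338), np.float64(0.
[... 1362 characters left out ...]
404), np.float64(-0.0639), np.float64(-0.092))
450 (np.int64(123), np.int64(144), np.float64(0.0634), np.float64(0.0415), np.float64(-0.095)) (np.int64(217), np.int64(237), np.float64(-0.0405), np.float64(-0.0631), np.float64(-0.109))
465 (np.int64(123), np.int64(145), np.float64(0.0636), np.float64(0.0407), np.float64(-0.111)) (np.int64(217), np.int64(237), np.float64(-0.0404), np.float64(-0.0632), np.float64(-0.125))
480 (np.int64(123), np.int64(145), np.float64(0.0638), np.float64(0.0408), np.float64(-0.128)) None
row 130 263 488 [0.05384852 0.10403701 0.0476422 ] [ 0.0566683  -0.13573906  0.04577928]
row 138 263 486 [0.04553866 0.10403355 0.04771143] [ 0.04829152 -0.13489138  0.04582653]
```

```bash
python3 - <<'E'
import re
s=open('h.py').read().replace("O=np.array([.530,-.141,.055])","O=np.array([.5329,-.1565,.0555])"); open('h.py','w').write(s)
E
python3 - <<'E'
from g import *
from scipy.optimize import least_squares
z=np.load('w2.npz'); P=z['P']; p,Rc,s=pose()
q=Rc.inv().apply(P[182:262,266:296].reshape(-1,3)-p)
print(np.percentile(q,[2,50,98],axis=0))
k=(abs(q[:,1])<.009); q=q[k]
f=lambda v:np.hypot(q[:,0]-v[0],q[:,2]-v[1])-v[2]
r=least_squares(f,[0,.014,.039],loss='soft_l1',f_scale=.001); print(r.x,np.abs(r.fun).mean())
r=least_squares(lambda v:f([v[0],v[1],.039]),[0,.014],loss='soft_l1',f_scale=.001); print(r.x,np.abs(r.fun).mean())
print(toG(p))
for c in (.18,.13): go(G(0,.08,c),Rg())
E
```

```text
[[ 0.00922127 -0.00669484 -0.02446221]
 [ 0.0254083   0.00035424 -0.01628647]
 [ 0.03878379  0.00695957  0.00801804]]
[0.00074116 0.01307287 0.03817691] 0.0014333922279282203
[0.00011012 0.0136763 ] 0.0014353264384362055
[-0.00516726  0.10145861  0.26084252]
dp [0.0025 0.0211 0.0811] rot [ 0.0055 -0.0294  0.0133] at [ 0.6455 -0.0404  0.284 ] t 4.7
dp [0.001  0.0208 0.131 ] rot [ 0.0055 -0.0294  0.0133] at [ 0.6455 -0.0404  0.284 ] t 4.7
```

```bash
python3 -m handwheel '[{"dp":[0.001,0.01,0.03],"delta_rot":[0.005,-0.01,0.013],"gripper":0},{"dp":[0.001,0.02,0.06],"delta_rot":[0.005,-0.02,0.013],"gripper":0},{"dp":[0.001,0.02,0.1],"delta_rot":[0.005,-0.03,0.013],"gripper":0},{"dp":[0.001,0.02,0.13],"delta_rot":[0.005,-0.03,0.013],"gripper":0},{"dp":[0.001,0.02,0.13],"delta_rot":[0.005,-0.03,0.013],"gripper":0}]'; python3 -m handwheel '[{"dp":[0,0,0],"delta_rot":[0,0,0],"gripper":0},{"dp":[0,0,0],"delta_rot":[0,0,0],"gripper":0}]'; python3 -c "
from h import *
go(G(0,.08,.09),Rg());p,Rc,s=pose();print(toG(p),s['q'],s['contact_force'])"
```

```text
clock: 5.12
eef_pos: [0.5829, -0.0678, 0.1643]
ee_rot: [0.016, 0.963, 0.059, -0.263]
contact_force: [-0.8, 0.7, -3.2]
grip_width: 0.0194
gripper_force: 29.9
clock: 5.28
eef_pos: [0.5892, -0.0676, 0.171]
ee_rot: [0.017, 0.964, 0.059, -0.257]
contact_force: [0.7, 0.5, -2.4]
grip_width: 0.0195
gripper_force: 29.9
dp [-0.0001  0.0013  0.0433] rot [ 0.002  -0.0023  0.0001] at [ 0.5892 -0.0676  0.171 ] t 5.2833
[1.76832694e-05 8.13629236e-02 1.33332609e-01] [-0.18991899  0.67029721  0.3202938   1.18305488 -0.07970136  1.82529337
 -1.3319884 ] [ 0.68952615  0.54269067 -2.37957074]
```

```bash
python3 -m handwheel '[{"dp":[0,0.001,0.02],"delta_rot":[0.002,-0.002,0],"gripper":0},{"dp":[0,0.001,0.035],"delta_rot":[0.002,-0.002,0],"gripper":0},{"dp":[0,0.001,0.045],"delta_rot":[0.002,-0.002,0],"gripper":0},{"dp":[0,0.001,0.045],"delta_rot":[0.002,-0.002,0],"gripper":0},{"dp":[0,0.001,0.045],"delta_rot":[0.002,-0.002,0],"gripper":0}]'; python3 -m handwheel '[{"dp":[0,0,0.0015],"delta_rot":[0,0,0],"gripper":0},{"dp":[0,0,0.003],"delta_rot":[0,0,0],"gripper":0},{"dp":[0,0,0.004],"delta_rot":[0,0,0],"gripper":0},{"dp":[0,0,0.005],"delta_rot":[0,0,0],"gripper":0},{"dp":[0,0,0.005],"delta_rot":[0,0,0],"gripper":0}]'; python3 -c "
from h import *
go(G(0,.08,.08),Rg());p,Rc,s=pose();print(toG(p),s['contact_force'],s['ft_torque'],Rc.inv().apply(s['contact_force']))"
```

```text
clock: 5.7
eef_pos: [0.5667, -0.0722, 0.1313]
ee_rot: [0.016, 0.964, 0.058, -0.259]
contact_force: [0.4, -0.3, -1.6]
grip_width: 0.0194
gripper_force: 29.9
clock: 6.12
eef_pos: [0.5633, -0.0728, 0.1259]
ee_rot: [0.015, 0.964, 0.058, -0.26]
contact_force: [-0.6, -0.7, -1.8]
grip_width: 0.0197
gripper_force: 29.9
dp [ 0.0002 -0.0007  0.0012] rot [-0.0013  0.0025 -0.0018] at [ 0.5633 -0.0728  0.1259] t 6.1167
[-0.00020676  0.07934837  0.08117825] [-0.64328061 -0.65376242 -1.76002484] [ 0.10958051 -0.75661316 -0.05669876] [0.2637085  0.5725115  1.88191155]
```

```bash
cat > st.py <<'E'
from h import *
p,Rc,s=pose(); g=toG(p); print('G',np.round(g*1000,1),'Ftool',np.round(Rc.inv().apply(s['contact_force']),1),'Ttool',np.round(Rc.inv().apply(s['ft_torque']),2),'w',s['grip_width'])
import sys
if len(sys.argv)>1: go(G(*[float(v) for v in sys.argv[1:4]]),Rg())
E
python3 -m handwheel '[{"dp":[0,0,0.001],"delta_rot":[0,0,0],"gripper":0},{"dp":[0,0,0.002],"delta_rot":[0,0,0],"gripper":0},{"dp":[0,0,0.003],"delta_rot":[0,0,0],"gripper":0},{"dp":[0,0,0.003],"delta_rot":[0,0,0],"gripper":0}]'; python3 st.py 0 .08 .08
```

```text
clock: 6.45
eef_pos: [0.5626, -0.073, 0.1246]
ee_rot: [0.016, 0.964, 0.058, -0.258]
contact_force: [2.2, 0.6, 6.3]
grip_width: 0.0195
gripper_force: 30.0
G [-0.2 79.3 79.7] Ftool [-1.2 -0.4 -6.6] Ttool [0.04 0.31 0.01] w 0.019457044552411984
dp [ 0.0002 -0.0007 -0.0003] rot [-0.001   0.0002 -0.0017] at [ 0.5626 -0.073   0.1246] t 6.45
```

```bash
python3 -m handwheel '[{"dp":[0,0,0.001],"delta_rot":[0,0,0],"gripper":0},{"dp":[0,0,0.002],"delta_rot":[0,0,0],"gripper":0},{"dp":[0,0,0.002],"delta_rot":[0,0,0],"gripper":0}]'; python3 st.py; python3 -m handwheel '[{"dp":[0,0,-0.01],"delta_rot":[0,0,0],"gripper":0},{"dp":[0,0,-0.025],"delta_rot":[0,0,0],"gripper":0},{"dp":[0,0,-0.025],"delta_rot":[0,0,0],"gripper":0}]'; python3 st.py 0 0 .09
```

```text
clock: 6.7
eef_pos: [0.5625, -0.073, 0.1244]
ee_rot: [0.016, 0.964, 0.058, -0.257]
contact_force: [3.1, 1.2, 15.3]
grip_width: 0.0192
gripper_force: 30.1
G [-0.2 79.2 79.4] Ftool [ -4.8  -0.8 -14.9] Ttool [ 0.14 -0.32  0.04] w 0.019249301335037494
clock: 6.95
eef_pos: [0.575, -0.0714, 0.1452]
ee_rot: [0.016, 0.964, 0.058, -0.258]
contact_force: [0.8, -0.1, -1.8]
grip_width: 0.0193
gripper_force: 29.9
G [  0.3  79.3 103.7] Ftool [1.6 0.2 1.1] Ttool [-0.02  0.75 -0.03] w 0.01932856935713135
dp [-0.0002  0.0793  0.0137] rot [-0.0007 -0.0007 -0.0015] at [ 0.575  -0.0714  0.1452] t 6.95
```

```bash
python3 -m handwheel '[{"dp":[0,0.03,0],"delta_rot":[0,0,0],"gripper":0},{"dp":[0,0.06,0],"delta_rot":[0,0,0],"gripper":0},{"dp":[0,0.079,0],"delta_rot":[0,0,0],"gripper":0},{"dp":[0,0.079,0],"delta_rot":[0,0,0],"gripper":0},{"dp":[0,0.079,0],"delta_rot":[0,0,0],"gripper":0}]'; python3 st.py 0 0 .077
```

```text
clock: 7.37
eef_pos: [0.5821, -0.1515, 0.1425]
ee_rot: [0.015, 0.964, 0.057, -0.26]
contact_force: [0.4, 1.1, -2.2]
grip_width: 0.0196
gripper_force: 29.9
G [ -0.7  -1.1 100.1] Ftool [ 1.6 -1.1  1.7] Ttool [ 0.02  0.79 -0.  ] w 0.019613294956393346
dp [ 0.0007 -0.001   0.023 ] rot [-0.0023  0.0035 -0.0044] at [ 0.5821 -0.1515  0.1425] t 7.3667
```

```bash
python3 -m handwheel '[{"dp":[0.0004,0,0.012],"delta_rot":[0,0,0],"gripper":0},{"dp":[0.0004,0,0.02],"delta_rot":[0,0,0],"gripper":0},{"dp":[0.0004,0,0.023],"delta_rot":[0,0,0],"gripper":0},{"dp":[0.0004,0,0.023],"delta_rot":[0,0,0],"gripper":0},{"dp":[0.0004,0,0.023],"delta_rot":[0,0,0],"gripper":0}]'; python3 st.py 0 0 .072
```

```text
clock: 7.78
eef_pos: [0.5717, -0.1507, 0.1232]
ee_rot: [0.015, 0.964, 0.058, -0.26]
contact_force: [0.4, 0.2, -2.4]
grip_width: 0.0194
gripper_force: 29.9
G [ 0.1  1.  78.2] Ftool [ 1.6 -0.2  1.9] Ttool [-0.02  0.77  0.06] w 0.019443656353566974
dp [-0.0001  0.001   0.0062] rot [-0.0012  0.0026 -0.0009] at [ 0.5717 -0.1507  0.1232] t 7.7833
```

```bash
python3 -m handwheel '[{"dp":[0,0,0.002],"delta_rot":[0,0,0],"gripper":0},{"dp":[0,0,0.0035],"delta_rot":[0,0,0],"gripper":0},{"dp":[0,0,0.005],"delta_rot":[0,0,0],"gripper":0},{"dp":[0,0,0.006],"delta_rot":[0,0,0],"gripper":0},{"dp":[0,0,0.006],"delta_rot":[0,0,0],"gripper":0}]'; python3 st.py; python3 -m handwheel '[{"dp":[0,0,0.001],"delta_rot":[0,0,0],"gripper":0},{"dp":[0,0,0.002],"delta_rot":[0,0,0],"gripper":0},{"dp":[0,0,0.002],"delta_rot":[0,0,0],"gripper":0}]'; python3 st.py
```

```text
clock: 8.2
eef_pos: [0.5686, -0.1518, 0.1181]
ee_rot: [0.015, 0.964, 0.058, -0.26]
contact_force: [-1.6, -0.9, -0.8]
grip_width: 0.0195
gripper_force: 30.0
G [-0.2  0.3 72.2] Ftool [-1.   0.7  1.6] Ttool [0.04 0.43 0.02] w 0.019459458838671066
clock: 8.45
eef_pos: [0.5682, -0.1519, 0.1176]
ee_rot: [0.016, 0.964, 0.058, -0.259]
contact_force: [-0.1, 0.5, 7.6]
grip_width: 0.0197
gripper_force: 30.0
G [-0.2  0.2 71.6] Ftool [-3.8 -0.5 -6.5] Ttool [ 0.1  -0.24 -0.04] w 0.019691051245664785
```

```bash
python3 -m handwheel '[{"dp":[-0.0005,0,0.001],"delta_rot":[0,0,0],"gripper":0},{"dp":[-0.0005,0,0.002],"delta_rot":[0,0,0],"gripper":0},{"dp":[-0.0005,0,0.002],"delta_rot":[0,0,0],"gripper":0}]'; python3 st.py;  python3 -m handwheel '[{"dp":[0,0,-0.01],"delta_rot":[0,0,0],"gripper":0},{"dp":[0,0,-0.03],"delta_rot":[0,0,0],"gripper":0},{"dp":[0,0,-0.035],"delta_rot":[0,0,0],"gripper":0},{"dp":[0,0,-0.035],"delta_rot":[0,0,0],"gripper":0}]'; python3 st.py 0 -.08 .1
```

```text
clock: 8.7
eef_pos: [0.5679, -0.152, 0.1174]
ee_rot: [0.016, 0.964, 0.058, -0.257]
contact_force: [4.1, 2.0, 15.4]
grip_width: 0.0192
gripper_force: 30.1
G [-0.4  0.2 71.2] Ftool [ -3.9  -1.4 -15.5] Ttool [ 0.25 -0.36 -0.  ] w 0.01916910488620411
clock: 9.03
eef_pos: [0.5849, -0.1499, 0.1458]
ee_rot: [0.016, 0.964, 0.058, -0.258]
contact_force: [0.7, -0.1, -2.4]
grip_width: 0.0193
gripper_force: 29.9
G [  0.3   0.2 104.4] Ftool [1.8 0.2 1.7] Ttool [-0.05  0.76  0.01] w 0.019288285844706494
dp [-0.0001  0.0802  0.0044] rot [-0.0005 -0.     -0.0016] at [ 0.5849 -0.1499  0.1458] t 9.0333
```

```bash
python3 -m handwheel '[{"dp":[0,0.03,0],"delta_rot":[0,0,0],"gripper":0},{"dp":[0,0.06,0],"delta_rot":[0,0,0],"gripper":0},{"dp":[-0.0003,0.08,0],"delta_rot":[0,0,0],"gripper":0},{"dp":[-0.0003,0.08,0],"delta_rot":[0,0,0],"gripper":0},{"dp":[-0.0003,0.08,0],"delta_rot":[0,0,0],"gripper":0}]'; python3 -m handwheel '[{"dp":[0,0,0.012],"delta_rot":[0,0,0],"gripper":0},{"dp":[0,0,0.024],"delta_rot":[0,0,0],"gripper":0},{"dp":[0,0,0.028],"delta_rot":[0,0,0],"gripper":0},{"dp":[0,0,0.028],"delta_rot":[0,0,0],"gripper":0},{"dp":[0,0,0.028],"delta_rot":[0,0,0],"gripper":0}]'; python3 st.py 0 -.08 .06
```

```text
clock: 9.45
eef_pos: [0.5919, -0.231, 0.1439]
ee_rot: [0.015, 0.964, 0.056, -0.26]
contact_force: [0.9, 0.2, -3.6]
grip_width: 0.0195
gripper_force: 29.9
clock: 9.87
eef_pos: [0.5792, -0.2301, 0.1209]
ee_rot: [0.015, 0.964, 0.058, -0.26]
contact_force: [-0.1, -0.3, -1.8]
grip_width: 0.0195
gripper_force: 29.9
G [ -0.7 -78.7  75.1] Ftool [0.8 0.3 1.7] Ttool [-0.02  0.76  0.05] w 0.019489778258334485
dp [0.0007 0.0013 0.0151] rot [-0.0015  0.0026 -0.0006] at [ 0.5792 -0.2301  0.1209] t 9.8667
```

```bash
python3 -m handwheel '[{"dp":[0.0002,0.001,0.003],"delta_rot":[0,0,0],"gripper":0},{"dp":[0.0002,0.001,0.006],"delta_rot":[0,0,0],"gripper":0},{"dp":[0.0002,0.001,0.009],"delta_rot":[0,0,0],"gripper":0},{"dp":[0.0002,0.001,0.012],"delta_rot":[0,0,0],"gripper":0},{"dp":[0.0002,0.001,0.012],"delta_rot":[0,0,0],"gripper":0}]'; python3 st.py 0 -.08 .054
```

```text
clock: 10.28
eef_pos: [0.5728, -0.2328, 0.1099]
ee_rot: [0.015, 0.964, 0.058, -0.26]
contact_force: [-0.5, -0.1, -3.2]
grip_width: 0.0194
gripper_force: 29.9
G [ -0.9 -80.6  62.3] Ftool [1.2 0.1 3. ] Ttool [-0.06  0.83 -0.03] w 0.019391134499081298
dp [ 0.001  -0.0006  0.0083] rot [-0.0017  0.0033 -0.0019] at [ 0.5728 -0.2328  0.1099] t 10.2833
```

No side force, and it is already past the step 2 stop, so the disc is going in. I'll lower it to the floor.

```bash
python3 -m handwheel '[{"dp":[0.0002,0,0.002],"delta_rot":[0,0,0],"gripper":0},{"dp":[0.0002,0,0.004],"delta_rot":[0,0,0],"gripper":0},{"dp":[0.0002,0,0.006],"delta_rot":[0,0,0],"gripper":0},{"dp":[0.0002,0,0.008],"delta_rot":[0,0,0],"gripper":0},{"dp":[0.0002,0,0.008],"delta_rot":[0,0,0],"gripper":0}]'; python3 st.py 0 -.08 .052;python3 -m handwheel '[{"dp":[0,0,0.001],"delta_rot":[0,0,0],"gripper":0},{"dp":[0,0,0.002],"delta_rot":[0,0,0],"gripper":0},{"dp":[0,0,0.002],"delta_rot":[0,0,0],"gripper":0}]'; python3 st.py
```

```text
clock: 10.7
eef_pos: [0.5692, -0.2332, 0.103]
ee_rot: [0.015, 0.964, 0.058, -0.26]
contact_force: [-1.3, -0.4, -2.0]
grip_width: 0.0194
gripper_force: 29.9
G [ -0.7 -80.5  54.5] Ftool [-0.1  0.2  2.4] Ttool [-0.05  0.78  0.05] w 0.019408191458442827
dp [ 0.0007 -0.0005  0.0025] rot [-0.0015  0.003  -0.0017] at [ 0.5692 -0.2332  0.103 ] t 10.7
clock: 10.95
eef_pos: [0.5687, -0.2333, 0.1018]
ee_rot: [0.016, 0.964, 0.058, -0.259]
contact_force: [0.8, 1.1, -2.0]
grip_width: 0.0198
gripper_force: 29.9
G [ -0.5 -80.6  53.2] Ftool [ 1.8 -1.   1.3] Ttool [-0.02  0.74  0.  ] w 0.019752617444383332
```

```bash
python3 -m handwheel '[{"dp":[0,0,0.001],"delta_rot":[0,0,0],"gripper":0},{"dp":[0,0,0.002],"delta_rot":[0,0,0],"gripper":0},{"dp":[0,0,0.002],"delta_rot":[0,0,0],"gripper":0}]'; python3 st.py; python3 -m handwheel '[{"dp":[0,0,0.001],"delta_rot":[0,0,0],"gripper":0},{"dp":[0,0,0.001],"delta_rot":[0,0,0],"gripper":0}]'; python3 st.py
```

```text
clock: 11.2
eef_pos: [0.5689, -0.2332, 0.1014]
ee_rot: [0.016, 0.964, 0.058, -0.258]
contact_force: [3.6, 0.5, 6.7]
grip_width: 0.0193
gripper_force: 30.0
G [ -0.1 -80.6  52.9] Ftool [-0.2 -0.  -7.6] Ttool [0.17 0.55 0.01] w 0.01930284848655168
clock: 11.37
eef_pos: [0.569, -0.2333, 0.1012]
ee_rot: [0.016, 0.964, 0.058, -0.257]
contact_force: [5.7, 2.7, 11.2]
grip_width: 0.0194
gripper_force: 30.1
G [  0.1 -80.6  52.8] Ftool [ -0.4  -2.  -12.8] Ttool [0.25 0.39 0.02] w 0.019382366222283405
```

```bash
python3 -m handwheel '[{"dp":[0,0,-0.0015],"delta_rot":[0,0,0],"gripper":0},{"dp":[0,0,-0.0025],"delta_rot":[0,0,0],"gripper":0},{"dp":[0,0,-0.0025],"delta_rot":[0,0,0],"gripper":0}]'; python3 st.py; python3 -m handwheel '[{"dp":[0,0,0],"delta_rot":[0,0,0],"gripper":0.24},{"dp":[0,0,0],"delta_rot":[0,0,0],"gripper":0.26},{"dp":[0,0,0],"delta_rot":[0,0,0],"gripper":0.3},{"dp":[0,0,0],"delta_rot":[0,0,0],"gripper":0.4},{"dp":[0,0,0],"delta_rot":[0,0,0],"gripper":0.5}]';  python3 -m handwheel '[{"dp":[0,0,0],"delta_rot":[0,0,0],"gripper":0.5},{"dp":[0,0,0],"delta_rot":[0,0,0],"gripper":0.5},{"dp":[0,0,0],"delta_rot":[0,0,0],"gripper":0.5}]'; python3 st.py
```

```text
clock: 11.62
eef_pos: [0.5687, -0.2333, 0.1016]
ee_rot: [0.016, 0.964, 0.058, -0.259]
contact_force: [3.6, 1.1, 3.3]
grip_width: 0.0193
gripper_force: 30.0
G [ -0.4 -80.6  53. ] Ftool [ 1.6 -0.7 -4.8] Ttool [0.06 0.67 0.01] w 0.019323378004371356
clock: 12.03
eef_pos: [0.5679, -0.2335, 0.101]
ee_rot: [0.015, 0.964, 0.058, -0.26]
contact_force: [-0.5, -0.4, -0.4]
grip_width: 0.0326
gripper_force: 0.0
clock: 12.28
eef_pos: [0.5682, -0.2334, 0.1012]
ee_rot: [0.015, 0.964, 0.058, -0.26]
contact_force: [0.1, 0.4, 0.1]
grip_width: 0.0423
gripper_force: 0.0
G [ -0.6 -80.6  52.4] Ftool [ 0.1 -0.4 -0.2] Ttool [-0.04  0.44  0.  ] w 0.04233766807484905
```

Released. I'll back out along the gauge's z axis and look.

```bash
python3 -m handwheel '[{"dp":[0,0,-0.015],"delta_rot":[0,0,0],"gripper":0.5},{"dp":[0,0,-0.04],"delta_rot":[0,0,0],"gripper":0.5},{"dp":[0,0,-0.075],"delta_rot":[0,0,0],"gripper":0.5},{"dp":[0,0,-0.11],"delta_rot":[0,0,0],"gripper":0.5},{"dp":[0,0,-0.11],"delta_rot":[0,0,0],"gripper":0.5}]'; python3 -m handwheel '[{"dp":[0,0,0],"delta_rot":[0,0,0],"gripper":0.5},{"dp":[0,0,0],"delta_rot":[0,0,0],"gripper":0.5}]'; python3 - <<'E'
from g import *
p,d,m=snap('wrist'); P=pts(d,m); g=toG(P); cv2.imwrite('pics/w3.png',p)
k=(g[...,2]>.058)&(g[...,2]<.085)&(abs(g[...,0])<.045)&(g[...,1]<-.04)&(g[...,1]>-.12)
q=g[k]; print(k.sum(),q.min(0),q.max(0)); t=q[q[:,2]>.07]; print(cv2.minAreaRect((t[:,:2]*1000).astype(np.float32)))
E
```

```text
clock: 12.7
eef_pos: [0.627, -0.2263, 0.2021]
ee_rot: [0.017, 0.965, 0.059, -0.255]
contact_force: [0.3, -0.5, 1.5]
grip_width: 0.0432
gripper_force: 0.0
clock: 12.87
eef_pos: [0.6228, -0.2269, 0.1956]
ee_rot: [0.015, 0.964, 0.058, -0.26]
contact_force: [0.1, -0.1, 0.0]
grip_width: 0.0437
gripper_force: 0.0
2131 [-0.03304879 -0.08799418  0.05800442] [ 0.03614417 -0.06695613  0.08052239]
((1.6205215454101562, -77.7962646484375), (19.790462493896484, 51.575523376464844), 89.08390045166016)
```

View pics/w3.png

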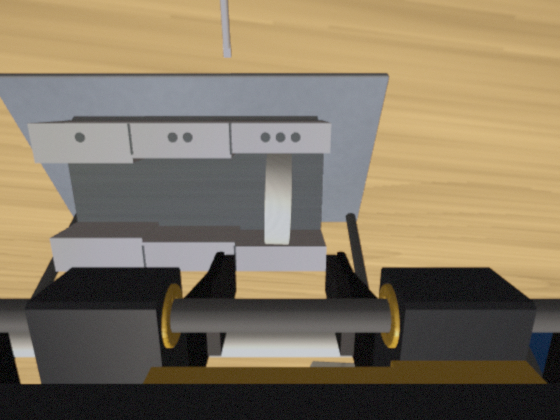

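The disc stands at (278,200) in the three-mark step. It is about 1° off square, with its top about 79 mm above the channel floor, so it is fully seated, and the gripper is clear.

```bash
python3 -c "
from station import robot
print(robot.sign_off())"
```

```text
the job is handed in; nothing more can be done
None
```

The disc from the front slot (78 mm by its height) was stopped by the jaw edges at steps 1 and 2, went all the way into step 3, and was left there standing on edge, about 1° off square; I handed the job in at about 13 s of the 54 s allowed.

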